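# Complete the bench kit: tip the heating block in, add only what is missing

### The job

Complete the three-bay tray so that it holds one heating block, one tube rack and one tip box, each in its own bay: leave alone the rack or tip box already in it and that one's copy beside the tray, and set the missing type, from beside the tray, upright into the free bay, back against the stop. The heating block stands on end: slide it upright up to the tray's front edge, tip it over the edge so that it lies wells up in its bay, then push it gently, without ramming, until it presses on the stop. Leave everything else where it is, the reserve piece on the board behind the tray too.

Things in the scene. Friction and masses are not known exactly. Their poses are not given: they have to be found in the camera images.
- tray: Fixed steel tray, 312 mm wide (y), 133 deep (x), open in front. Origin: middle of its front bottom edge, on the bench; x points into it, away from the robot. Three bays 96 mm wide, centred at y = -102, 0, 102 mm; black floor 12 mm above the bench, its front a square 12 mm step; dividers 6 mm thick, tops at 22 mm. Stop face at x = 125 mm. One bay holds a rack or tip box, two are empty.
- stop: Fixed aluminium stop plate along the back of the three bays, 8 mm thick, 9 to 45 mm above the bench, front face at x = 125 mm in the tray's frame; its origin and axes are the tray's.
- block: Aluminium block, 50 x 60 x 110 mm (x, y, z), 0.5-0.95 kg, 15 wells in its -x face (towards the robot). Origin: centre of its 50 x 60 underside. Stands before an empty bay, 12-30 mm short of the tray's edge, within 10 mm of the bay's middle and 6 degrees of square; slides at 4-15 N, sticking a little. Lying home: its z points into the tray, -x up, origin 37 mm above the bench at tray x = 15 mm.
- rack_a: White tube rack on the bench, a solid block 112 x 62 x 52 mm (x, y, z) with 3 x 6 round black holes in its flat top and grey panels along its sides, 0.16 kg. Origin in the centre of its underside, z up. Lies to the left or to the right of the tray, the tip box on the other side. Home in a bay (either end forward), its origin is at x = 69 mm in the tray's frame.
- rack_b: The other tube rack, same as rack_a. Either in a bay of the tray (then the kit has its rack), or on the plywood stock board right behind the tray's stop, as reserve stock that is to stay there.
- tipbox_a: White closed pipette-tip box on the bench, 108 x 66 mm (x, y), 61 mm high at the shoulders with a raised panel 84 x 42 mm to 65 mm, and a grey seam around it at 40 mm, 0.16 kg. Origin in the centre of its underside, z up. Home in a bay (either end forward), its origin is at x = 71 mm in the tray's frame.
- tipbox_b: The other tip box, same as tipbox_a. Either in a bay of the tray (then the kit has its tip box), or on the plywood stock board right behind the tray's stop, as reserve stock that is to stay there.
- jar: Bystander: small amber jar with white cap, 48 mm across, 55 mm high, on the bench about 85 mm before the tray, in front of the other empty bay. Origin: centre of its underside.
- dish: Bystander: small round aluminium dish, 60 mm across, 20 mm high, on the bench about 85 mm before the tray, in front of the filled bay. Origin: centre of its underside.
- bottle: Bystander: white plastic bottle, 68 mm across, 115 mm high, to the left of the tray's back. Origin: centre of its underside.
- beaker: Bystander: glass beaker, 72 mm across, 90 mm high, to the right of the tray's back. Origin: centre of its underside.
- spatula: Bystander: lab spatula, 190 mm long, lying flat, pointing away from the robot, far to the right of the tray. Origin: on its underside, near its middle.

How it is judged:
On the way, in this order (a step that is already met when the one before it is completed fails the run):
1. the block, still upright, has been slid up against the tray's front edge (within 5 mm) (x of block in the frame of tray above -0.03 m and angle between block's own z axis and vertical below 0.15 rad and height (world z) of block below 0.02 m), for 0.05 s.
2. the block lies on its side over the tray's floor, wells up (angle between block's own x axis and vertical above 2.9 rad and angular speed of block below 0.05 rad/s), for 0.1 s.
3. the lying block is pressed against the stop with at least 2 N (contact force between block and stop above 2 N and angle between block's own x axis and vertical above 3 rad), for 0.04 s.
At the end, for the whole second after the job is handed in: Block flat in a bay, wells up; missing type upright and flat in its own bay; both within 4 mm of the stop and 0.08 rad of square. Piece already in the tray moved under 20 mm, its copy and the stock piece under 30 mm. All at rest (angle between block's own x axis and vertical above 3.04 rad and z of block in the frame of tray between 0.033 and 0.041 m and y of block in the frame of tray between -0.15 and 0.15 m and x of block in the frame of tray between 0.011 and 0.018 m and angle between the z axis of block and the x axis of tray, either way round below 0.08 rad and linear speed of block below 0.02 m/s and ((x of tipbox_b in the frame of tray above 0 m and z of tipbox_b in the frame of tray below 0.05 m and horizontal distance between tipbox_b and tray below 0.25 m and distance of tipbox_b from where it was at the start of the episode below 0.02 m and angle between each of tipbox_b, rack_a's own z axis and vertical below 0.05 rad and distance of each of tipbox_a, rack_b from where it was at the start of the episode below 0.03 m and x of rack_a in the frame of tray between 0.065 and 0.072 m and y of rack_a in the frame of tray between -0.15 and 0.15 m and z of rack_a in the frame of tray between 0.009 and 0.0155 m and angle between the x axis of rack_a and the x axis of tray, either way round below 0.08 rad and linear speed of rack_a below 0.02 m/s) or (x of rack_b in the frame of tray above 0 m and z of rack_b in the frame of tray below 0.05 m and horizontal distance between rack_b and tray below 0.25 m and distance of rack_b from where it was at the start of the episode below 0.02 m and angle between each of rack_b, tipbox_a's own z axis and vertical below 0.05 rad and distance of each of rack_a, tipbox_b from where it was at the start of the episode below 0.03 m and x of tipbox_a in the frame of tray between 0.067 and 0.074 m and y of tipbox_a in the frame of tray between -0.15 and 0.15 m and z of tipbox_a in the frame of tray between 0.009 and 0.0155 m and angle between the x axis of tipbox_a and the x axis of tray, either way round below 0.08 rad and linear speed of tipbox_a below 0.02 m/s))); the robot touches nothing.
It fails at once if the block was rammed against the stop with more than 40 N (contact force between block and stop above 40 N).
It fails at once if a bystander was moved more than 40 mm or knocked over (distance of any of jar, dish, bottle, beaker, spatula from where it was at the start of the episode above 0.04 m or angle between any of jar, dish, bottle, beaker, spatula's own z axis and vertical above 0.5 rad).
It also fails if it takes over 72 s, if anything falls off the work surface, if the arm or the gripper's body presses on something with over 40 N, if the wrist force passes 120 N, or if a joint passes its speed limit or range.

### The arm

A 7-joint arm with a two-finger parallel gripper is mounted at the origin on the work surface. World frame = base frame: x ahead of the robot, y to its left, z up, the work surface at z = 0. Lengths are in m, angles in rad, forces in N, time in s.
With the tool pointing down it reaches from about 0.425 to 0.875 m from the base axis. Payload 9.9 kg.
Tool frame: the origin (TCP) lies between the finger pads; the fingertips stand env.tips_ahead ahead of it and the grasp point (between the pads) lies 2 mm behind it (env.tips_ahead is the distance from the TCP to the fingertips, in m); z points along the fingers, y is the line along which they close (so a half turn about z gives the same grasp; the last joint's range is limited). The gripper opens to 85 mm and grips with 20 to 120 N. Pads are 22 mm wide; open, the fingers measure 114 mm over their backs; the gripper's body (76 mm by 85 mm) begins 54 mm behind the grasp point. The pads swing forward as they close: fully open they stand 13 mm farther back than shut.
Start: joints at [-1.357, 0.576, 0.025, 1.437, -0.015, 1.129, -0.057], TCP at [0.198, 0.645, 0.248] pointing down, gripper open.
Joint ranges: [-2.76, 2.76], [-0.34, 2.15], [-1.52, 1.57], [0.19, 2.46], [-1.09, 4.23], [0.17, 1.99], [-2.82, 2.82]. Speed limits (rad/s): [2.22, 2.22, 3.01, 3.01, 3.14, 3.14, 3.14].

### API

Orientations are given as a unit quaternion [x, y, z, w].
In Python, from cell import env gives the robot as it stands. The module is installed in compiled form; this text tells all that it offers.
- The arm moves only by the tool step_arm, never from a script. Its argument "plan" is a list of rows, each a list of 6 numbers: the shift along the tool's x, y, z each as a share of 0.075 m, from -1 to 1, then the turn, a rotation vector about the tool's x, y, z each as a share of 30 degrees, from -1 to 1. In form: [[tx, ty, tz, rx, ry, rz], ...]. A call has 1 to 20 rows; each row shifts and turns the commanded pose from where the row before left it, along the tool's axes as they then stand; what a row does not reach is not made up. A row lasts 1/12 s, in which the tool goes at most 41.7 mm and 7.16 degrees, less where a joint would pass 70% of its speed; a pose out of reach is approached as far as the arm can. A call with a number of a shift or a turn outside -1 to 1 is refused whole. A call with a gripper value outside its range is refused whole. "hand" is the gripper command: -1 is shut, 1 is fully open, values between are in proportion, set as the call begins (left out, the last holds). The fingers move at their own pace and stop on an object; "squeeze" is the grip in N (left out, the last holds). Time passes only in rows, so rows that do not move let the fingers close. It gives the time, the measured TCP pose, the force, the opening and the grip force at its end, in the units of the state.
- env.state(): the state, without advancing time (a new reading comes with each control period).
- env.camera(name): name is "scene" or "side" or "wrist"; returns (picture, depth): 420x560x3 uint8, red, green, blue; 420x560 float32, m along the optical axis (not along the pixel's ray), 0 where there is no reading.
- env.get_calibration(name): a dict with "vfov" (degrees; the focal length in pixels is half the picture's height over the tangent of half this angle, whatever the lens; pixels are square), "cx", "cy" (the principal point, pixels), "R" (3x3) and "t" (3): a world point X has camera coordinates R X + t; the wrist camera has in their place "T_tool_cam" (4x4, takes a point from camera to tool coordinates, whose origin is the TCP and whose axes are the flange's). Camera axes: x right, y down, z forward; pixel columns grow to the right and rows downward; lengths in m; the calibration is good to about 2 mm. A picture is of the moment at which its call begins: read the wrist's pose just before it. get_calibration takes no time and is no camera call.
- env.sign_off(): hands the job in; it is judged then, once.
The state is a dict: "time_s": time; "q": joint angles; "qd": joint speeds; "joint_torque": joint torques, N m; "eef_pos": TCP position; "eef_rot": TCP orientation; "contact_force": force on the tool from outside, world axes, zero at the start; "torque": the same for the moment, N m; "grip_width": finger opening in m; "finger_force": force on a finger pad.
Only numpy, scipy, OpenCV 4.12 (cv2) and the standard library are available. Lean on these libraries where they do the work, as an engineer would, in place of code of your own. Each camera call takes 0.05 s, during which the arm holds its last target. There are 200 camera calls.

## Working session

There is one attempt and no reset: what is moved stays moved. The work goes in short steps, Python scripts to look and compute and a tool call to move; the robot and the scene stay as the last step left them, time stands still between calls to the robot, and variables do not carry over. Pictures are saved under pics/ and viewed, at most 10 in all, crops included, and the job is handed in when it is done.

Besides the shell and the picture viewer there is one more tool, called after ">>>" in YAML: its name, and indented under it one key for each argument. step_arm: Moves the arm, as the interface text tells. Shift numbers are shares of 0.075 m and turn numbers shares of 30 degrees, none past 1 either way. Its arguments: {"type":"object","properties":{"plan":{"type":"array","items":{"type":"array","items":{"type":"number","minimum":-1,"maximum":1}}},"hand":{"type":"number"},"squeeze":{"type":"number"}},"required":["plan"]}

```bash
mkdir -p pics; cat > h.py <<'E'
import numpy as np, cv2
from cell import env
from scipy.spatial.transform import Rotation as R
def cal(n,st=None):
    c=env.get_calibration(n); f=210/np.tan(np.radians(c['vfov'])/2)
    if 'R' in c: Rm=np.array(c['R']);t=np.array(c['t'])
    else:
        T=np.array(c['T_tool_cam']); st=st or env.state(); W=np.eye(4); W[:3,:3]=R.from_quat(st['eef_rot']).as_matrix(); W[:3,3]=st['eef_pos']
        M=np.linalg.inv(W@T); Rm=M[:3,:3];t=M[:3,3]
    return f,c['cx'],c['cy'],Rm,t
def cloud(depth,C):
    f,cx,cy,Rm,t=C; v,u=np.mgrid[:420,:560]
    P=np.stack([(u-cx)/f*depth,(v-cy)/f*depth,depth],-1)
    X=(P-t)@Rm; X[depth==0]=np.nan; return X
def ray(u,v,z,C):
    f,cx,cy,Rm,t=C; o=-Rm.T@t; d=Rm.T@np.array([(u-cx)/f,(v-cy)/f,1]); return o+d*(z-o[2])/d[2]
def shot(n,name):
    st=env.state(); C=cal(n,st); p,d=env.camera(n)
    cv2.imwrite(f'pics/{name}.png',p[:,:,::-1]); np.savez(f'pics/{name}.npz',p=p,d=d,C=np.array(C,dtype=object)); return p,d,C
E
python3 - <<'E'
from h import *
for n in ['scene','side']:
    p,d,C=shot(n,n+'0'); print(n,C)
a=cv2.imread('pics/scene0.png');b=cv2.imread('pics/side0.png')
print(env.tips_ahead,env.state()); print(env.get_calibration('wrist'))
E
```

```text
scene (np.float64(523.9283740374037), 282.6655960035234, 210.93242135351142, array([[ 0.7442574 ,  0.66787576,  0.00478483],
       [ 0.55305678, -0.61225907, -0.5650372 ],
       [-0.37444509,  0.4231794 , -0.82505156]]), array([-0.42079172, -0.37160565,  1.52260093]))
side (np.float64(389.9934522013372), 277.957988032377, 208.34817659362028, array([[ 0.86739657, -0.49709107, -0.0228835 ],
       [-0.30389492, -0.49274385, -0.81538419],
       [ 0.3940445 ,  0.71421563, -0.57846777]]), array([-0.57036739,  0.18320563,  0.78684281]))
0.017 {'time_s': 0.1, 'q': array([-1.35680601,  0.57644029,  0.02484582,  1.43776994, -0.01497769,
        1.12902633, -0.05649877]), 'qd': array([-1.22584941e-03, -1.16612668e-03, -2.02925654e-04, -1.76370837e-03,
       -1.59809663e-06,  1.69529326e-03, -8.36004671e-04]), 'joint_torque': array([ 5.99302410e-03, -7.67291164e+01,  2.25769915e+00, -2.86606961e+01,
        1.58518081e-02,  8.61340435e-03,  7.53154126e-06]), 'eef_pos': array([0.19794083, 0.64494658, 0.24755314]), 'eef_rot': array([ 1.48323169e-01,  9.88938676e-01, -7.27047209e-04, -6.19605404e-05]), 'contact_force': array([ 0.33996232, -0.09599825, -0.2584266 ]), 'torque': array([ 0.04153399, -0.02263032, -0.1071012 ]), 'finger_force': 0.0, 'grip_width': 0.08513680899049798}
{'vfov': 71.74616096745306, 'cx': 278.8811428724849, 'cy': 210.76880836692797, 'T_tool_cam': array([[ 4.34855715e-04, -9.50251406e-01, -3.11483668e-01,
         8.15345010e-02],
       [ 9.99999442e-01,  1.13430981e-04,  1.05003105e-03,
         2.54215987e-04],
       [-9.62461584e-04, -3.11483951e-01,  9.50250926e-01,
        -1.25505975e-01],
       [ 0.00000000e+00,  0.00000000e+00,  0.00000000e+00,
         1.00000000e+00]])}
```

View pics/scene0.png

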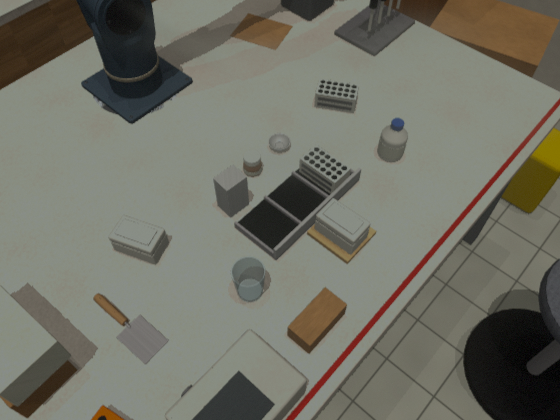

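View pics/side0.png

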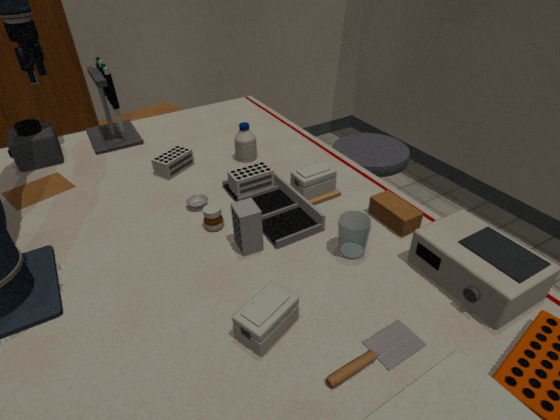

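The left bay holds a rack (scene 326,168), so the tip box at (138,238) is the missing piece. The block (232,190) stands before the right bay, the jar (252,163) before the middle one, and the reserve tip box is on the board (342,225). Now I'll measure.

```bash
python3 - <<'E'
from h import *
def rect(X,m,lab):
    P=X[m]; P=P[~np.isnan(P[:,0])]; r=cv2.minAreaRect((P[:,:2]*1000).astype(np.float32)); print(lab,len(P),'c',np.round(r[0],1),'sz',np.round(r[1],1),'ang',round(r[2],2),'zmed',np.round(np.median(P[:,2])*1000,1))
for n in ['scene','side']:
    D=np.load(f'pics/{n}0.npz',allow_pickle=True); p=D['p'].astype(int);X=cloud(D['d'],tuple(D['C'])); 
    bench=X[...,2][(abs(X[...,2])<.03)]; print(n,'bench z',np.median(bench))
    g=p.max(-1)
    roi=np.zeros(g.shape,bool)
    if n=='scene': roi[150:270,100:380]=1
    else: roi[150:360,200:350]=1
    dark=(roi&(g<60)&(X[...,2]<.03)).astype(np.uint8)
    k,l,s,c=cv2.connectedComponentsWithStats(dark)
    for i in range(1,k):
        if s[i,4]>300: print(c[i]); rect(X,l==i,'floor')
    Z=X[...,2]
    hi=(roi&(Z>.03)).astype(np.uint8)
    k,l,s,c=cv2.connectedComponentsWithStats(hi)
    for i in range(1,k):
        if s[i,4]>100:
            m=l==i; zt=np.nanpercentile(Z[m],97); print(c[i],'ztop',zt); rect(X,m&(Z>zt-.006),'top')
E
```

```text
scene bench z -0.00013508476617516348
[296.56596702 197.22188906]
floor 1334 c [614.8  -4.7] sz [ 92.9 110.5] ang 89.24 zmed 11.5
[268.04847278 223.2436919 ]
floor 1506 c [ 614.6 -107.7] sz [ 93.6 111.2] ang 89.65 zmed 11.6
[251.51672862 158.42007435] ztop 0.05797153044294528
top 166 c [469.2 -10.6] sz [39.8 43. ] ang 44.14 zmed 54.7
[331.12724215 201.28223094] ztop 0.07825712024084837
top 862 c [759.1 -16.2] sz [105.1  65.4] ang 1.32 zmed 75.5
[230.64748201 186.6852518 ] ztop 0.1120150560442448
top 475 c [ 510.3 -120.9] sz [62.2 53. ] ang 85.02 zmed 109.4
[137.49109415 235.89122137] ztop 0.06748825585295772
top 789 c [ 438.4 -345.8] sz [105.6  63.6] ang 20.93 zmed 64.2
[247.85026738 263.47860963] ztop 0.09097760159825913
top 97 c [ 685.5 -243.5] sz [68.2 32.2] ang 42.95 zmed 89.1
side bench z -0.00019124039652036889
[273.3064275  200.07324365]
floor 669 c [639.    1.5] sz [90.  97.1] ang 85.8 zmed 11.8
[286.9348199  223.24271012]
floor 1166 c [ 621.5 -108. ] sz [131.9  99.9] ang 2.72 zmed 11.7
[285.92883286 180.43147621] ztop 0.07712054560656552
top 466 c [758.  -13.8] sz [106.8  65.6] ang 1.54 zmed 75.4
[246.28618693 221.51447477] ztop 0.1107171143417314
top 416 c [ 510.2 -118. ] sz [63.  50.4] ang 85.31 zmed 109.4
[211.34172662 212.22661871] ztop 0.05610071537129706
top 164 c [468.9  -8.1] sz [41.2 41.2] ang 41.2 zmed 54.4
[343.88782816 229.25298329] ztop 0.09002718228869235
top 75 c [ 682.3 -242. ] sz [68.2 23.6] ang 51.89 zmed 88.6
[264.72091164 313.32506997] ztop 0.06586674030350924
top 1530 c [ 436.6 -343.4] sz [106.5  64.1] ang 21.15 zmed 63.8
```

>>> step_arm:
  plan:
    - [-0.3,-0.3,0,0,0,-0.19]
    - [-0.3,-0.3,0,0,0,-0.19]
    - [-0.3,-0.3,0,0,0,-0.19]
    - [-0.5,-0.5,-0.1,0,0,0]
    - [-0.5,-0.5,-0.1,0,0,0]
    - [-0.5,-0.5,-0.1,0,0,0]
    - [-0.5,-0.5,-0.1,0,0,0]
    - [-0.5,-0.5,-0.1,0,0,0]
    - [-0.5,-0.5,-0.1,0,0,0]
    - [-0.5,-0.5,-0.1,0,0,0]
    - [0,-0.5,0,0,0,0]
    - [0,-0.5,0,0,0,0]
    - [0,-0.5,0,0,0,0]
    - [0,-0.5,0,0,0,0]
    - [0,-0.5,0,0,0,0]
    - [0,-0.5,0,0,0,0]
    - [0,-0.5,0,0,0,0]
    - [0,-0.5,0,0,0,0]
    - [0,-0.5,0,0,0,0]
    - [0,0,0,0,0,0]
  hand: 1

```text
time_s: 1.77
eef_pos: [0.4546, 0.0168, 0.2893]
eef_rot: [0.004, 1.0, -0.002, -0.0]
contact_force: [0.0, -1.0, 0.8]
grip_width: 0.085
finger_force: 0.0
```

```bash
python3 - <<'E'
from h import *
s=env.state();print(s['time_s'],s['eef_pos'],s['eef_rot'])
shot('wrist','w1')
E
```

```text
1.7667 [0.45458051 0.01684968 0.28925226] [ 4.26763717e-03  9.99989686e-01 -1.55033279e-03 -1.10469706e-04]
```

View pics/w1.png

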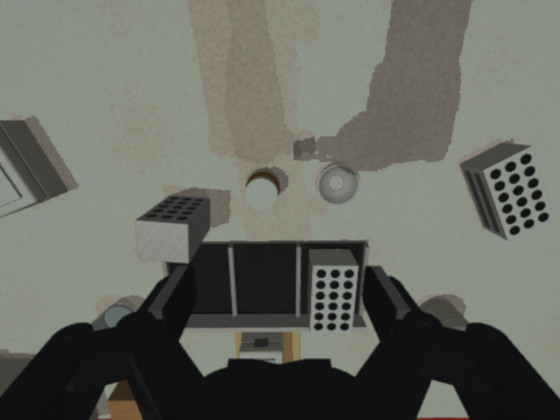

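The wrist view shows the tray's front edge at row ~242, dividers at columns 232 and 299, and the block's top at (165,240).

```bash
python3 - <<'E'
from h import *
D=np.load('pics/w1.npz',allow_pickle=True);C=tuple(D['C']);g=D['p'].max(-1);p=D['p']
X=cloud(D['d'],C);Z=X[...,2]
# mid & right floors
m=((g<50)&(abs(Z-.012)<.006)).astype(np.uint8); m[:,:160]=0;m[:230]=0;m[330:]=0
k,l,s,c=cv2.connectedComponentsWithStats(m)
for i in range(1,k):
    if s[i,4]>800:
        r=[ray(u,v,.012,C)[:2]*1000 for v,u in np.argwhere(l==i)]
        r=cv2.minAreaRect(np.array(r,np.float32)); print(s[i],np.round(cv2.boxPoints(r),1).tolist(),r[2])
# front edge fit: first dark row per column
E=[]
for u in list(range(212,228))+list(range(238,295)):
    col=p[225:260,u].max(-1).astype(int); v=225+np.argmax(np.diff(col)*-1)+.5
    E.append(ray(u,v,.012,C)[:2]*1000)
E=np.array(E); f=np.polyfit(E[:,1],E[:,0],1); print('front edge x at y=-4,-106',np.polyval(f,[-4,-106]),'slope deg',np.degrees(np.arctan(f[0])),E[:,0].std())
for v in (265,280,295):
    row=p[v,150:380].max(-1).astype(int); e=np.where(row>55)[0]+150
    print(v,[np.round(ray(u,v,.022,C)[:2]*1000,1).tolist() for u in e[(e<306)&(e>215)]][:12])
m=(Z>.1055)&(Z<.116); m[:, 240:]=0; P=X[m][:,:2]*1000; r=cv2.minAreaRect(P.astype(np.float32)); print('block',r,np.median(Z[m]))
E
```

```text
[ 233  243   64   71 4287] [[556.0999755859375, -53.900001525878906], [682.2999877929688, -54.79999923706055], [683.0, 41.400001525878906], [556.7999877929688, 42.29999923706055]] 89.60086059570312
[ 300  243   64   71 1123] [[556.9000244140625, 48.29999923706055], [683.5999755859375, 48.20000076293945], [683.7000122070312, 144.60000610351562], [556.9000244140625, 144.60000610351562]] 89.97705078125
[ 168  244   64   73 2572] [[556.2000122070312, -156.3000030517578], [687.2999877929688, -158.39999389648438], [688.9000244140625, -61.5], [557.7999877929688, -59.400001525878906]] 89.09208679199219
front edge x at y=-4,-106 [552.26429333 551.72993911] slope deg 0.30015648736531214 0.4135273055036097
265 [[588.0, -59.6], [588.0, -58.1], [588.0, -56.6], [588.0, -55.0], [588.0, -53.5], [588.7, 42.0], [588.7, 43.5], [588.7, 45.1], [588.7, 46.6], [588.8, 48.1]]
280 [[614.0, -59.6], [614.0, -58.1], [614.0, -56.6], [614.0, -55.0], [614.0, -53.5], [614.7, 42.3], [614.7, 43.8], [614.7, 45.4], [614.7, 46.9], [614.7, 48.5]]
295 [[640.9, -59.7], [640.9, -58.1], [640.9, -56.6], [641.0, -55.0], [641.0, -53.4], [641.6, 42.6], [641.6, 44.1], [641.6, 45.7], [641.6, 47.3], [641.7, 48.9]]
block ((509.464111328125, -117.53956604003906), (60.55508804321289, 51.009620666503906), 85.15806579589844) 0.1094603226812889
```

>>> step_arm:
  plan:
    - [-0.17,-0.44,0.3,0,0,0]
    - [-0.17,-0.44,0.3,0,0,0]
    - [-0.17,-0.44,0.3,0,0,0]
    - [-0.17,-0.44,0.3,0,0,0]
    - [0,0,0,0,-0.19,0]
    - [0,0,0,0,-0.19,0]
    - [0,0,0,0,-0.19,0]
    - [0,0,0,0,-0.19,0]
    - [0,0,0,0,-0.19,0]
    - [0,0,0,0,-0.19,0]
    - [0,0,0,0,-0.19,0]
    - [0,0,0,0,-0.17,0]
    - [0,0,0,0,0,0]
    - [0,0,0,0,0,0]
  hand: 1

```text
time_s: 2.98
eef_pos: [0.5095, -0.0964, 0.2157]
eef_rot: [-0.005, 0.967, 0.021, 0.252]
contact_force: [-0.8, 0.7, -0.7]
grip_width: 0.0852
finger_force: 0.0
```

```bash
cat > m.py <<'E'
# python3 m.py x y z : tool-axis shares to reach world target (mm), plus state
import sys; from h import *
s=env.state(); Rm=R.from_quat(s['eef_rot'])
print('t',s['time_s'],'p',np.round(s['eef_pos']*1000,1),'tool axes',np.round(Rm.as_matrix(),3).tolist(),'q',np.round(s['q'],2),'F',np.round(s['contact_force'],1),s['grip_width'])
if len(sys.argv)>3: print('shares',np.round(Rm.inv().apply(np.array(sys.argv[1:4],float)/1000-s['eef_pos'])/.075,3))
E
python3 m.py 504 -116 85
```

```text
t 2.9833 p [509.5 -96.4 215.7] tool axes [[-0.873, -0.02, 0.488], [0.001, 0.999, 0.043], [-0.489, 0.038, -0.872]] q [ 0.13  0.23  0.06  2.31 -0.97  0.18  2.69] F [-0.8  0.7 -0.7] 0.08523840177639143
shares [ 0.915 -0.326  1.472]
```

```bash
cat >> m.py <<'E'
if len(sys.argv)>4:  # tilt deg about y toward +x
    T=R.from_quat([0,1,0,0])*R.from_euler('y',-float(sys.argv[4]),degrees=True)
    print('rot shares',np.round(np.degrees((Rm.inv()*T).as_rotvec())/30,3))
E
python3 m.py 504 -116 200 0
```

```text
t 2.9833 p [509.5 -96.4 215.7] tool axes [[-0.873, -0.02, 0.488], [0.001, 0.999, 0.043], [-0.489, 0.038, -0.872]] q [ 0.13  0.23  0.06  2.31 -0.97  0.18  2.69] F [-0.8  0.7 -0.7] 0.08523840177639143
shares [ 0.166 -0.267  0.135]
rot shares [0.081 0.975 0.019]
```

>>> step_arm:
  plan:
    - [0,0,0,0.013,0.16,0]
    - [0,0,0,0.013,0.16,0]
    - [0,0,0,0.013,0.16,0]
    - [0,0,0,0.013,0.16,0]
    - [0,0,0,0.013,0.16,0]
    - [0,0,0,0.013,0.16,0]
    - [0,0,0,0,0,0]
    - [0,0,0,0,0,0]

```text
time_s: 3.65
eef_pos: [0.5127, -0.0944, 0.2141]
eef_rot: [-0.008, 0.999, 0.005, 0.036]
contact_force: [-0.4, -0.5, -0.1]
grip_width: 0.0853
finger_force: 0.0
```

```bash
python3 m.py 504 -116 85 0
```

```text
t 3.65 p [512.7 -94.4 214.1] tool axes [[-0.997, -0.017, 0.072], [-0.016, 1.0, 0.01], [-0.072, 0.009, -0.997]] q [-0.33  0.41  0.62  1.96 -0.37  0.8   2.08] F [-0.4 -0.5 -0.1] 0.08534539761897783
shares [ 0.244 -0.301  1.705]
rot shares [0.018 0.137 0.031]
```

>>> step_arm:
  plan:
    - [0.05,-0.1,0,0.01,0.07,0.015]
    - [0.05,-0.1,0,0.01,0.07,0.015]
    - [0.02,-0.09,0,0,0,0]
    - [0,0,0.25,0,0,0]
    - [0,0,0.25,0,0,0]
    - [0,0,0,0,0,0]

```text
time_s: 4.15
eef_pos: [0.501, -0.1162, 0.1744]
eef_rot: [0.001, 1.0, 0.001, -0.001]
contact_force: [-0.6, 0.3, 0.4]
grip_width: 0.0856
finger_force: 0.0
```

```bash
python3 m.py 504 -116 85 0
```

```text
t 4.15 p [ 501.  -116.2  174.4] tool axes [[-1.0, 0.002, -0.003], [0.002, 1.0, 0.003], [0.003, 0.003, -1.0]] q [-0.27  0.49  0.6   1.97 -0.38  0.8   2.12] F [-0.6  0.3  0.4] 0.08559915164201233
shares [-4.300e-02 -1.000e-03  1.192e+00]
rot shares [ 0.005 -0.006 -0.004]
```

>>> step_arm:
  plan:
    - [-0.02,-0.01,0.4,0,0,0]
    - [-0.02,-0.01,0.4,0,0,0]
    - [0,0,0.39,0,0,0]
    - [0,0,0,0,0,0]
  hand: 1

```text
time_s: 4.48
eef_pos: [0.5038, -0.1168, 0.0845]
eef_rot: [0.0, 1.0, 0.002, -0.003]
contact_force: [-2.3, 1.0, 0.3]
grip_width: 0.0854
finger_force: 0.0
```

>>> step_arm:
  plan:
    - [0,0,0,0,0,0]
    - [0,0,0,0,0,0]
    - [0,0,0,0,0,0]
    - [0,0,0,0,0,0]
    - [0,0,0,0,0,0]
    - [0,0,0,0,0,0]
    - [0,0,0,0,0,0]
    - [0,0,0,0,0,0]
  hand: 0
  squeeze: 40

```text
time_s: 5.15
eef_pos: [0.507, -0.118, 0.0897]
eef_rot: [0.001, 1.0, 0.001, 0.001]
contact_force: [-3.1, -2.7, 10.0]
grip_width: 0.061
finger_force: 43.4
```

```bash
python3 - <<'E'
from h import *
shot('wrist','w2')
D=np.load('pics/w2.npz',allow_pickle=True);X=cloud(D['d'],tuple(D['C']));Z=X[...,2]
E
python3 m.py 527 -108 85 0
```

```text
t 5.2 p [ 507.  -118.    89.7] tool axes [[-1.0, 0.001, 0.003], [0.001, 1.0, 0.002], [-0.003, 0.002, -1.0]] q [-0.18  0.61  0.49  2.04 -0.5   0.61  2.22] F [-2.8 -2.4  9.9] 0.06072682328509232
shares [-0.266  0.133  0.064]
rot shares [ 0.004  0.005 -0.002]
```

View pics/w2.png

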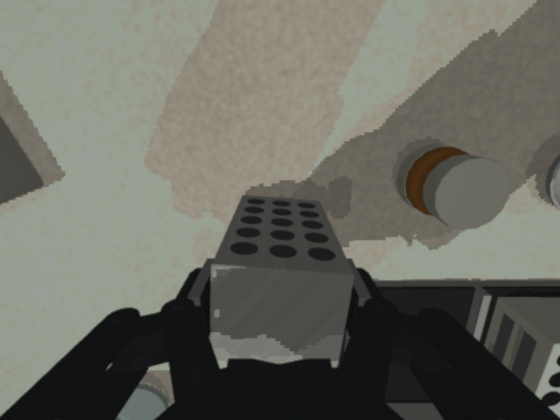

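The block is held between the pads with its wells facing the robot. Closing pressed it onto the bench with about 10 N, so I'll ease up and slide it to the edge.

>>> step_arm:
  plan:
    - [0,0,-0.07,0,0,0]
    - [-0.05,0.03,0,0,0,0]
    - [-0.05,0.03,0,0,0,0]
    - [-0.05,0.03,0,0,0,0]
    - [-0.05,0.03,0,0,0,0]
    - [-0.05,0,0,0,0,0]
    - [0,0,0,0,0,0]
    - [0,0,0,0,0,0]

```text
time_s: 5.87
eef_pos: [0.5253, -0.1081, 0.0926]
eef_rot: [-0.0, 1.0, 0.001, -0.0]
contact_force: [-0.3, -0.1, -8.0]
grip_width: 0.0607
finger_force: 45.0
```

```bash
python3 m.py 527 -108 90 0; python3 - <<'E'
from h import *
shot('side','s1'); shot('wrist','w3')
for n in('s1','w3'):
    D=np.load(f'pics/{n}.npz',allow_pickle=True);X=cloud(D['d'],tuple(D['C']));Z=X[...,2]
    m=(Z>.095)&(Z<.118)&(X[...,0]>.45)&(X[...,0]<.6)&(abs(X[...,1]+.11)<.06)&(D['p'].max(-1)>70)
    P=X[m]; print(n,m.sum(),np.percentile(P,[2,50,98],axis=0).round(4).tolist())
E
```

```text
t 5.8667 p [ 525.3 -108.1   92.6] tool axes [[-1.0, -0.0, -0.001], [-0.0, 1.0, 0.003], [0.001, 0.003, -1.0]] q [-0.21  0.63  0.5   1.99 -0.49  0.64  2.19] F [-0.3 -0.1 -8. ] 0.06065726919047175
shares [-0.023  0.002  0.035]
rot shares [ 0.005 -0.001  0.   ]
s1 80 [[0.5023, -0.1404, 0.0951], [0.5092, -0.1343, 0.1072], [0.5507, -0.0794, 0.1136]]
w3 12414 [[0.5029, -0.1359, 0.1114], [0.5242, -0.1084, 0.1126], [0.5492, -0.0796, 0.1137]]
```

>>> step_arm:
  plan:
    - [0,0,0.04,0,0,0]
    - [-0.03,0,0,0,0,0]
    - [-0.03,0,0,0,0,0]
    - [-0.03,0,0,0,0,0]
    - [0,0,0,0,0,0]
    - [0,0,0,0,0,0]

```text
time_s: 6.47
eef_pos: [0.5307, -0.1084, 0.0903]
eef_rot: [0.001, 1.0, 0.002, -0.001]
contact_force: [-6.7, 0.2, 6.9]
grip_width: 0.0606
finger_force: 42.7
```

```bash
cat > b.py <<'E'
from h import *
import sys
n=sys.argv[1]; shot('wrist',n)
D=np.load(f'pics/{n}.npz',allow_pickle=True);X=cloud(D['d'],tuple(D['C']));Z=X[...,2]
m=(Z>.095)&(Z<.118)&(X[...,0]>.45)&(X[...,0]<.6)&(abs(X[...,1]+.11)<.06)&(D['p'].max(-1)>70)
print(m.sum(),np.percentile(X[m],[2,50,98],axis=0).round(4).tolist())
E
python3 b.py w4
```

```text
12456 [[0.5084, -0.136, 0.1089], [0.5298, -0.1088, 0.1103], [0.5552, -0.0797, 0.1115]]
```

>>> step_arm:
  plan:
    - [-0.03,0,-0.01,0,0,0]
    - [-0.03,0,0,0,0,0]
    - [0,0,0,0,0,0]
    - [0,0,0,0,0,0]

```text
time_s: 6.85
eef_pos: [0.5354, -0.109, 0.0912]
eef_rot: [0.001, 1.0, 0.001, -0.001]
contact_force: [-7.1, -1.1, 7.6]
grip_width: 0.0601
finger_force: 40.7
```

```bash
python3 b.py w5
```

```text
12931 [[0.5127, -0.1365, 0.1024], [0.5333, -0.1091, 0.1111], [0.5607, -0.0802, 0.113]]
```

```bash
cat >> b.py <<'E'
m&=Z>.107-.0; P=X[m]; A=np.c_[P[:,:2],np.ones(len(P))]
for _ in range(4):
    c=np.linalg.lstsq(A,P[:,2],rcond=None)[0]; r=abs(P[:,2]-A@c); k=r<.002; P=P[k];A=A[k]
print('tilt slope x,y deg',np.degrees(np.arctan(c[:2])),'top z at',A[:,:2].mean(0),P[:,2].mean())
E
sed -i "s/shot('wrist',n)/import os; os.path.exists(f'pics\/{n}.npz') or shot('wrist',n)/" b.py
for i in w3 w4 w5; do python3 b.py $i; done; python3 m.py
```

```text
12414 [[0.5029, -0.1359, 0.1114], [0.5242, -0.1084, 0.1126], [0.5492, -0.0796, 0.1137]]
tilt slope x,y deg [-0.11925184  0.06815666] top z at [ 0.52502939 -0.10818346] 0.11261788025316692
12456 [[0.5084, -0.136, 0.1089], [0.5298, -0.1088, 0.1103], [0.5552, -0.0797, 0.1115]]
tilt slope x,y deg [-1.19862703  0.09246611] top z at [ 0.53080204 -0.10825245] 0.11028480569807243
12931 [[0.5127, -0.1365, 0.1024], [0.5333, -0.1091, 0.1111], [0.5607, -0.0802, 0.113]]
tilt slope x,y deg [-3.47644225  0.16232535] top z at [ 0.53575794 -0.10859875] 0.11115877927003633
t 6.9 p [ 535.4 -108.9   91.2] tool axes [[-1.0, 0.001, -0.001], [0.001, 1.0, 0.003], [0.001, 0.003, -1.0]] q [-0.2   0.64  0.5   1.97 -0.5   0.66  2.18] F [-6.6 -0.4  7.7] 0.06010401499580743
```

```bash
python3 - <<'E'
import numpy as np
ph=np.radians(np.linspace(3.5,90,30)); th=-(ph-ph[0])/3   # tool tilt (+ = fingers fwd)
x=-27*np.cos(ph)+79*np.sin(ph); z=79*np.cos(ph)+27*np.sin(ph)
for i in range(29):
    dx,dz=x[i+1]-x[i],z[i+1]-z[i]; t=th[i]
    ex=np.array([-np.cos(t),-np.sin(t)]); ez=np.array([np.sin(t),-np.cos(t)])
    d=np.array([dx,dz]); print([round(float(d@ex)/75,3),0,round(float(d@ez)/75,3),0,round(-np.degrees(th[i+1]-th[i])/30,4),0],end=', ')
E
```

```text
[-0.056, 0, -0.014, 0, np.float64(0.0331), 0], [-0.057, 0, -0.012, 0, np.float64(0.0331), 0], [-0.057, 0, -0.01, 0, np.float64(0.0331), 0], [-0.057, 0, -0.008, 0, np.float64(0.0331), 0], [-0.058, 0, -0.006, 0, np.float64(0.0331), 0], [-0.058, 0, -0.004, 0, np.float64(0.0331), 0], [-0.058, 0, -0.002, 0, np.float64(0.0331), 0], [-0.058, 0, 0.0, 0, np.float64(0.0331), 0], [-0.058, 0, 0.002, 0, np.float64(0.0331), 0], [-0.058, 0, 0.004, 0, np.float64(0.0331), 0], [-0.058, 0, 0.006, 0, np.float64(0.0331), 0], [-0.057, 0, 0.008, 0, np.float64(0.0331), 0], [-0.057, 0, 0.01, 0, np.float64(0.0331), 0], [-0.057, 0, 0.012, 0, np.float64(0.0331), 0], [-0.056, 0, 0.014, 0, np.float64(0.0331), 0], [-0.056, 0, 0.016, 0, np.float64(0.0331), 0], [-0.055, 0, 0.018, 0, np.float64(0.0331), 0], [-0.054, 0, 0.02, 0, np.float64(0.0331), 0], [-0.054, 0, 0.022, 0, np.float64(0.0331), 0], [-0.053, 0, 0.023, 0, np.float64(0.0331), 0], [-0.052, 0, 0.025, 0, np.float64(0.0331), 0], [-0.051, 0, 0.027, 0, np.float64(0.0331), 0], [-0.05, 0, 0.029, 0, np.float64(0.0331), 0], [-0.049, 0, 0.031, 0, np.float64(0.0331), 0], [-0.048, 0, 0.032, 0, np.float64(0.0331), 0], [-0.047, 0, 0.034, 0, np.float64(0.0331), 0], [-0.046, 0, 0.036, 0, np.float64(0.0331), 0], [-0.045, 0, 0.037, 0, np.float64(0.0331), 0], [-0.043, 0, 0.039, 0, np.float64(0.0331), 0],
```

>>> step_arm:
  plan:
    - [-0.056,0,-0.014,0,0.033,0]
    - [-0.057,0,-0.012,0,0.033,0]
    - [-0.057,0,-0.01,0,0.033,0]
    - [-0.057,0,-0.008,0,0.033,0]
    - [-0.058,0,-0.006,0,0.033,0]
    - [-0.058,0,-0.004,0,0.033,0]
    - [-0.058,0,-0.002,0,0.033,0]
    - [-0.058,0,0,0,0.033,0]
    - [-0.058,0,0.002,0,0.033,0]
    - [-0.058,0,0.004,0,0.033,0]
  squeeze: 28

```text
time_s: 7.73
eef_pos: [0.5786, -0.1092, 0.0911]
eef_rot: [0.001, 0.996, 0.001, -0.088]
contact_force: [-3.4, -1.2, 0.1]
grip_width: 0.0598
finger_force: 31.0
```

```bash
python3 m.py; python3 - <<'E'
from h import *
p,d,C=shot('side','s2'); cv2.imwrite('pics/s2c.png',cv2.resize(p[140:280,180:360,::-1],None,fx=4,fy=4))
E
```

```text
t 7.7333 p [ 578.6 -109.2   91.1] tool axes [[-0.985, 0.001, -0.175], [0.001, 1.0, 0.002], [0.175, 0.002, -0.985]] q [-0.22  0.78  0.55  1.7  -0.42  0.97  2.07] F [-3.4 -1.2  0.1] 0.059771842305413284
```

View pics/s2c.png

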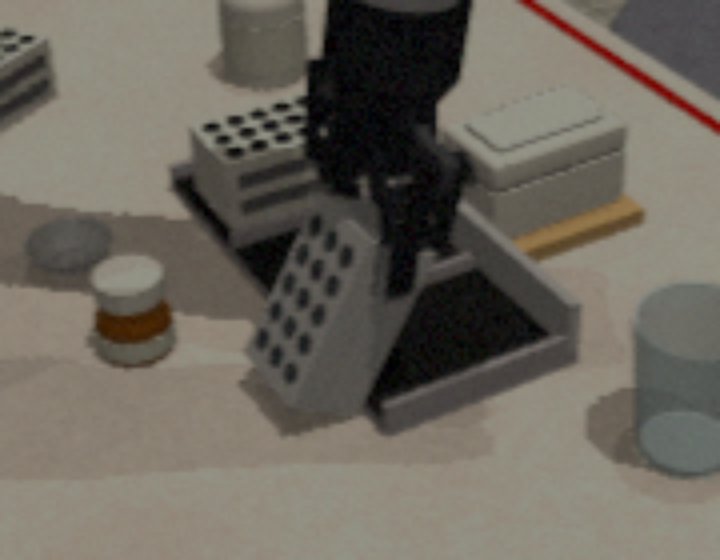

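The block leans about 30° over the edge, held as planned, so I'll continue the arc.

>>> step_arm:
  plan:
    - [-0.058,0,0.006,0,0.033,0]
    - [-0.057,0,0.008,0,0.033,0]
    - [-0.057,0,0.01,0,0.033,0]
    - [-0.057,0,0.012,0,0.033,0]
    - [-0.056,0,0.014,0,0.033,0]
    - [-0.056,0,0.016,0,0.033,0]
    - [-0.055,0,0.018,0,0.033,0]
    - [-0.054,0,0.02,0,0.033,0]
    - [-0.054,0,0.022,0,0.033,0]
    - [-0.053,0,0.023,0,0.033,0]
    - [-0.052,0,0.025,0,0.033,0]

```text
time_s: 8.7
eef_pos: [0.6206, -0.1089, 0.0675]
eef_rot: [-0.0, 0.984, 0.001, -0.18]
contact_force: [-0.4, -1.7, 3.2]
grip_width: 0.0598
finger_force: 34.7
```

```bash
python3 m.py; python3 - <<'E'
from h import *
p,d,C=shot('side','s3'); cv2.imwrite('pics/s3c.png',cv2.resize(p[160:270,200:340,::-1],None,fx=4,fy=4))
E
```

```text
t 8.7 p [ 620.6 -108.9   67.5] tool axes [[-0.935, 0.0, -0.354], [-0.0, 1.0, 0.002], [0.354, 0.002, -0.935]] q [-0.19  0.95  0.55  1.41 -0.38  1.26  2.  ] F [-0.4 -1.7  3.2] 0.059755592163280906
```

View pics/s3c.png

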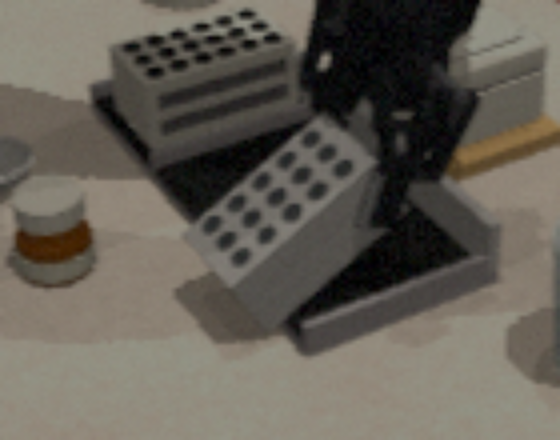

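The block is about 60° over, so I'll finish the arc.

>>> step_arm:
  plan:
    - [-0.051,0,0.027,0,0.033,0]
    - [-0.05,0,0.029,0,0.033,0]
    - [-0.049,0,0.031,0,0.033,0]
    - [-0.048,0,0.032,0,0.033,0]
    - [-0.047,0,0.034,0,0.033,0]
    - [-0.046,0,0.036,0,0.033,0]
    - [-0.045,0,0.037,0,0.033,0]
    - [-0.043,0,0.039,0,0.033,0]
    - [0,0,0,0,0,0]
    - [0,0,0,0,0,0]

```text
time_s: 9.58
eef_pos: [0.6387, -0.108, 0.036]
eef_rot: [-0.001, 0.969, 0.001, -0.248]
contact_force: [2.7, -1.6, -1.8]
grip_width: 0.0594
finger_force: 36.0
```

```bash
cat > f.py <<'E'
from h import *
import sys
n=sys.argv[1]; shot('side',n)
D=np.load(f'pics/{n}.npz',allow_pickle=True);X=cloud(D['d'],tuple(D['C']));Z=X[...,2]
m=(Z>.045)&(Z<.1)&(X[...,0]>.5)&(X[...,0]<.69)&(abs(X[...,1]+.11)<.05)&(D['p'].max(-1)>70)
P=X[m]; print(m.sum(),np.percentile(P,[1,50,99],axis=0).round(4).tolist()); A=np.c_[P[:,:2],np.ones(len(P))]
for _ in range(6):
    c=np.linalg.lstsq(A,P[:,2],rcond=None)[0]; r=abs(P[:,2]-A@c); k=r<max(.002,np.percentile(r,85)); P=P[k];A=A[k]
print('slope deg',np.degrees(np.arctan(c[:2])),'z',P[:,2].mean(),len(P),'x',P[:,0].min(),P[:,0].max(),'y',P[:,1].min(),P[:,1].max())
E
python3 f.py s4; python3 m.py
```

```text
807 [[0.5418, -0.1419, 0.0457], [0.5928, -0.1217, 0.0627], [0.6503, -0.0792, 0.069]]
slope deg [4.22585292 1.0399702 ] z 0.0638411858256082 523 x 0.5414265982038905 0.6515355532690537 y -0.1393499886107712 -0.07816188855414974
t 9.6333 p [ 638.4 -107.8   36. ] tool axes [[-0.877, -0.0, -0.48], [-0.002, 1.0, 0.003], [0.48, 0.003, -0.877]] q [-0.15  1.09  0.54  1.22 -0.36  1.44  1.96] F [ 2.5 -1.5 -3.5] 0.05960428907210045
```

>>> step_arm:
  plan:
    - [0,0,0.02,0,0.05,0]
    - [0,0,0.02,0,0.05,0]
    - [0,0,0.02,0,0.04,0]
    - [0,0,0,0,0,0]
    - [0,0,0,0,0,0]
  squeeze: 20

```text
time_s: 10.05
eef_pos: [0.6351, -0.1072, 0.0316]
eef_rot: [-0.001, 0.959, 0.002, -0.284]
contact_force: [-0.3, -0.6, -8.5]
grip_width: 0.0594
finger_force: 35.1
```

```bash
python3 f.py s5; python3 m.py
```

```text
798 [[0.5403, -0.142, 0.0456], [0.5902, -0.1198, 0.062], [0.6488, -0.0779, 0.0646]]
slope deg [0.35638186 1.29282321] z 0.06234706848615497 510 x 0.5394641748866872 0.6489888903264635 y -0.13908824601252803 -0.07645458626829939
t 10.1 p [ 635.2 -107.5   32.2] tool axes [[-0.839, 0.0, -0.544], [-0.002, 1.0, 0.003], [0.544, 0.004, -0.839]] q [-0.14  1.13  0.54  1.16 -0.35  1.53  1.94] F [-0.3  0.1 -7.5] 0.06012897048979585
```

The block lies flat (slope 0.4°, top at 62 mm, x 540–649). I'll release it, back off and push from behind with closed fingers.

>>> step_arm:
  plan:
    - [0,0,0,0,0,0]
    - [0,0,0,0,0,0]
    - [0,0,0,0,0,0]
    - [0,0,0,0,0,0]
  hand: 0.52

```text
time_s: 10.43
eef_pos: [0.6355, -0.1081, 0.0342]
eef_rot: [-0.0, 0.959, 0.001, -0.283]
contact_force: [-0.1, -0.2, 0.2]
grip_width: 0.0648
finger_force: 0.0
```

```bash
python3 m.py;python3 f.py s6
```

```text
t 10.4333 p [ 635.5 -108.1   34.2] tool axes [[-0.84, 0.0, -0.543], [-0.001, 1.0, 0.003], [0.543, 0.003, -0.84]] q [-0.14  1.13  0.54  1.15 -0.35  1.53  1.94] F [-0.1 -0.2  0.2] 0.06482132021444607
785 [[0.5412, -0.1449, 0.0457], [0.5909, -0.1198, 0.0611], [0.648, -0.0778, 0.0635]]
slope deg [-0.0882442   0.74852432] z 0.06137982128462924 522 x 0.5400961364962719 0.6506681134814194 y -0.1422157924773851 -0.07770885644457862
```

>>> step_arm:
  plan:
    - [0.22,0,-0.34,0,0,0]
    - [0.22,0,-0.34,0,0,0]
    - [0.22,0,-0.34,0,0,0]
    - [0,0,0,0,-0.19,0]
    - [0,0,0,0,-0.19,0]
    - [0,0,0,0,-0.19,0]
    - [0,0,0,0,-0.19,0]
    - [0,0,0,0,-0.19,0]
    - [0,0,0,0,-0.15,0]
    - [0.4,0,0,0,0,0]
    - [0.4,0,0,0,0,0]
    - [0.4,0,0,0,0,0]
    - [0.4,0,0,0,0,0]
    - [0,0,0,0,0,0]

```text
time_s: 11.65
eef_pos: [0.509, -0.1085, 0.1246]
eef_rot: [0.002, 1.0, 0.002, -0.002]
contact_force: [-0.6, 0.1, -0.5]
grip_width: 0.0652
finger_force: 0.0
```

```bash
python3 m.py 508 -107 40 0;python3 f.py s7
```

```text
t 11.65 p [ 509.  -108.5  124.6] tool axes [[-1.0, 0.003, -0.003], [0.003, 1.0, 0.005], [0.003, 0.005, -1.0]] q [-0.23  0.57  0.54  2.   -0.46  0.7   2.16] F [-0.6  0.1 -0.5] 0.06516834348747864
shares [0.01  0.014 1.128]
rot shares [ 0.009 -0.006 -0.006]
813 [[0.5414, -0.1394, 0.0451], [0.5946, -0.1201, 0.061], [0.6868, -0.0769, 0.0637]]
slope deg [-0.17861678  1.11581361] z 0.06137712226809819 509 x 0.5394950545620579 0.6499734760260245 y -0.13922230595609333 -0.0768082967197569
```

>>> step_arm:
  plan:
    - [0,0,0,0,0,0]
    - [0,0.01,0.28,0,0,0]
    - [0,0,0.28,0,0,0]
    - [0,0,0.28,0,0,0]
    - [0,0,0.28,0,0,0]
    - [-0.06,0,0,0,0,0]
    - [-0.06,0,0,0,0,0]
    - [-0.06,0,0,0,0,0]
    - [-0.04,0,0,0,0,0]
    - [-0.04,0,0,0,0,0]
    - [-0.04,0,0,0,0,0]
    - [-0.04,0,0,0,0,0]
    - [0,0,0,0,0,0]
  hand: -1

```text
time_s: 12.78
eef_pos: [0.5408, -0.1071, 0.0411]
eef_rot: [0.0, 1.0, 0.002, 0.0]
contact_force: [-5.0, -0.3, 2.3]
grip_width: -0.0
finger_force: 2.6
```

```bash
python3 m.py;python3 f.py s8
```

```text
t 12.7833 p [ 540.8 -107.1   41.1] tool axes [[-1.0, 0.0, 0.001], [0.0, 1.0, 0.003], [-0.001, 0.003, -1.0]] q [-0.16  0.72  0.43  1.99 -0.56  0.55  2.23] F [-5.  -0.3  2.3] -1.64128061677622e-06
670 [[0.5525, -0.139, 0.0452], [0.6148, -0.1293, 0.0609], [0.6883, -0.0774, 0.0637]]
slope deg [-0.03575154  0.94776752] z 0.061464819051758025 374 x 0.5517032064244418 0.6607823473051809 y -0.1392344290267487 -0.07693237914283449
```

>>> step_arm:
  plan:
    - [-0.025,0,0,0,0,0]
    - [-0.025,0,0,0,0,0]
    - [-0.025,0,0,0,0,0]
    - [-0.025,0,0,0,0,0]
    - [-0.025,0,0,0,0,0]
    - [-0.025,0,0,0,0,0]
    - [-0.025,0,0,0,0,0]
    - [-0.025,0,0,0,0,0]
    - [0,0,0,0,0,0]

```text
time_s: 13.58
eef_pos: [0.5548, -0.1073, 0.0411]
eef_rot: [0.0, 1.0, 0.002, -0.0]
contact_force: [-8.2, -0.2, 5.9]
grip_width: 0.0003
finger_force: 4.2
```

```bash
python3 f.py s9
```

```text
647 [[0.5664, -0.1385, 0.0452], [0.6294, -0.1294, 0.0609], [0.6881, -0.0776, 0.0637]]
slope deg [-0.04129369  1.21767321] z 0.0614317792279801 378 x 0.5662309669444898 0.6753311045065231 y -0.13827071027142285 -0.07696178353959268
```

~7 mm to go, so I'll push slowly in small rows.

>>> step_arm:
  plan:
    - [-0.012,0,0,0,0,0]
    - [-0.012,0,0,0,0,0]
    - [-0.012,0,0,0,0,0]
    - [-0.012,0,0,0,0,0]
    - [-0.012,0,0,0,0,0]
    - [-0.012,0,0,0,0,0]
    - [-0.012,0,0,0,0,0]
    - [0,0,0,0,0,0]

```text
time_s: 14.3
eef_pos: [0.5608, -0.1073, 0.0411]
eef_rot: [0.0, 1.0, 0.002, -0.0]
contact_force: [-9.6, 0.3, 7.2]
grip_width: -0.0002
finger_force: 4.6
```

>>> step_arm:
  plan:
    - [-0.012,0,0,0,0,0]
    - [-0.012,0,0,0,0,0]
    - [-0.012,0,0,0,0,0]
    - [0,0,0,0,0,0]
    - [0,0,0,0,0,0]

```text
time_s: 14.72
eef_pos: [0.5635, -0.1073, 0.0411]
eef_rot: [0.0, 1.0, 0.002, -0.0]
contact_force: [-8.3, -0.7, 5.1]
grip_width: 0.0002
finger_force: 4.5
```

```bash
python3 f.py s10
```

```text
622 [[0.5758, -0.1386, 0.0454], [0.6382, -0.1298, 0.0611], [0.6829, -0.0778, 0.0639]]
slope deg [-0.08726346  0.76177685] z 0.06148485080235445 374 x 0.5748928467994531 0.682901421823216 y -0.13905941528557061 -0.07671245663608511
```

Still sliding, no force step yet.

>>> step_arm:
  plan:
    - [-0.012,0,0,0,0,0]
    - [-0.012,0,0,0,0,0]
    - [-0.012,0,0,0,0,0]
    - [0,0,0,0,0,0]

```text
time_s: 15.1
eef_pos: [0.5642, -0.1073, 0.041]
eef_rot: [0.001, 1.0, 0.002, -0.002]
contact_force: [-15.9, 0.5, 12.3]
grip_width: 0.0003
finger_force: 8.1
```

>>> step_arm:
  plan:
    - [-0.012,0,0,0,0,0]
    - [-0.012,0,0,0,0,0]
    - [-0.012,0,0,0,0,0]
    - [0,0,0,0,0,0]

```text
time_s: 15.43
eef_pos: [0.5642, -0.1072, 0.0408]
eef_rot: [0.001, 1.0, 0.003, -0.004]
contact_force: [-25.3, 0.6, 20.2]
grip_width: 0.0
finger_force: 12.5
```

The block is pressed on the stop with 25 N and no ramming. I'll back off and head to the tip box.

>>> step_arm:
  plan:
    - [0.2,0,0,0,0,0]
    - [0.35,0,0,0,0,0]
    - [0,0,-0.48,0,0,0]
    - [0,0,-0.48,0,0,0]
    - [0,0,-0.48,0,0,0]
    - [0,0,-0.48,0,0,0]
    - [0.16,-0.45,-0.2,0,0,0]
    - [0.16,-0.45,-0.2,0,0,0]
    - [0.16,-0.45,0,0,0,0]
    - [0.16,-0.45,0,0,0,0]
    - [0.16,-0.45,0,0,0,0]
    - [0.16,-0.45,0,0,0,0]
    - [0.16,-0.45,0,0,0,0]
    - [0,0,0,0,0,-0.175]
    - [0,0,0,0,0,-0.175]
    - [0,0,0,0,0,-0.175]
    - [0,0,0,0,0,-0.175]
    - [0,0,0,0,0,0]
  hand: 1

```text
time_s: 16.93
eef_pos: [0.4454, -0.3446, 0.2147]
eef_rot: [-0.184, 0.983, 0.0, 0.002]
contact_force: [0.2, -1.0, 0.3]
grip_width: 0.0852
finger_force: 0.0
```

```bash
python3 f.py s11; python3 - <<'E'
from h import *
p,d,C=shot('wrist','w6'); X=cloud(d,C);Z=X[...,2]
D=np.load('pics/s11.npz',allow_pickle=True)
for n,X in(('wrist',X),('side',cloud(D['d'],tuple(D['C'])))):
    Z=X[...,2]; m=(Z>.058)&(Z<.07)&(np.hypot(X[...,0]-.4375,X[...,1]+.3445)<.08)
    r=cv2.minAreaRect((X[m][:,:2]*1000).astype(np.float32)); print(n,m.sum(),r)
E
python3 m.py 437.5 -344.5 50
```

```text
118 [[0.5737, -0.1529, 0.0451], [0.6701, -0.133, 0.0586], [0.6892, -0.0935, 0.0636]]
slope deg [ 5.19657829 17.01536701] z 0.059479348688183414 45 x 0.5730925856579405 0.6833827054443753 y -0.13833582536944325 -0.10148252682827989
wrist 6728 ((435.81243896484375, -342.84112548828125), (105.70164489746094, 65.54918670654297), 20.9055118560791)
side 1792 ((436.8937683105469, -343.52154541015625), (108.81129455566406, 66.34657287597656), 21.75579833984375)
t 17.0333 p [ 445.2 -344.4  214.4] tool axes [[-0.935, -0.355, 0.003], [-0.355, 0.935, 0.002], [-0.004, 0.001, -1.0]] q [ 0.27  0.48  0.47  1.8  -0.27  0.92  2.79] F [-0.3 -0.6 -0.6] 0.08519028043448522
shares [0.105 0.034 2.191]
```

>>> step_arm:
  plan:
    - [0.1,0.055,0,0,0,0]
    - [0,0,0.4,0,0,0]
    - [0,0,0.4,0,0,0]
    - [0,0,0.4,0,0,0]
    - [0,0,0,0,0,0]

```text
time_s: 17.45
eef_pos: [0.4339, -0.3405, 0.1193]
eef_rot: [-0.181, 0.983, 0.004, -0.002]
contact_force: [-0.8, 0.9, 0.1]
grip_width: 0.0853
finger_force: 0.0
```

```bash
python3 m.py 436.5 -343.3 50
```

```text
t 17.45 p [ 433.9 -340.5  119.3] tool axes [[-0.934, -0.356, -0.005], [-0.357, 0.934, 0.007], [0.002, 0.008, -1.0]] q [ 0.37  0.57  0.32  1.92 -0.28  0.7   2.8 ] F [-0.8  0.9  0.1] 0.08530429221978246
shares [-0.021 -0.054  0.923]
```

>>> step_arm:
  plan:
    - [-0.02,-0.05,0.1,0,0,0.04]
    - [0,0,0.4,0,0,0.02]
    - [0,0,0.4,0,0,0]
    - [0,0,0,0,0,0]

```text
time_s: 17.78
eef_pos: [0.4384, -0.3445, 0.0534]
eef_rot: [-0.166, 0.986, 0.003, -0.001]
contact_force: [0.6, 0.9, 1.3]
grip_width: 0.0853
finger_force: 0.0
```

```bash
python3 m.py 436.5 -343.3 50
```

```text
t 17.7833 p [ 438.4 -344.5   53.4] tool axes [[-0.945, -0.327, -0.002], [-0.327, 0.945, 0.005], [0.0, 0.005, -1.0]] q [ 0.42  0.67  0.25  1.96 -0.31  0.55  2.79] F [0.6 0.9 1.3] 0.08525456303009968
shares [0.018 0.024 0.045]
```

>>> step_arm:
  plan:
    - [0,0,0,0,0,0]
    - [0,0,0,0,0,0]
    - [0,0,-0.03,0,0,0]
    - [0,0,-0.02,0,0,0]
    - [0,0,0,0,0,0]
    - [0,0,0,0,0,0]
    - [0,0,0,0,0,0]
  hand: 0
  squeeze: 35

```text
time_s: 18.37
eef_pos: [0.4396, -0.3454, 0.0602]
eef_rot: [-0.167, 0.986, 0.001, 0.001]
contact_force: [0.2, -0.9, -2.5]
grip_width: 0.0655
finger_force: 39.5
```

>>> step_arm:
  plan:
    - [0,0,-0.1,0,0,0]
    - [0,0,-0.3,0,0,0]
    - [0,0,-0.4,0,0,0]
    - [0,0,-0.4,0,0,0]
    - [0,0,0,0,0,0.15]
    - [0,0,0,0,0,0.15]
    - [0,0,0,0,0,0.15]
    - [0,0,0,0,0,0.15]
    - [0,0,0,0,0,0.04]
    - [0,0,0,0,0,0]

```text
time_s: 19.2
eef_pos: [0.4392, -0.3455, 0.1499]
eef_rot: [-0.0, 1.0, 0.001, 0.001]
contact_force: [0.1, 0.2, -1.7]
grip_width: 0.0654
finger_force: 39.7
```

```bash
cat > t.py <<'E'
from h import *
import sys
n=sys.argv[1]; p,d,C=shot('side',n); X=cloud(d,C); Z=X[...,2]; s=env.state(); zt=float(sys.argv[2])/1000; x,y=s['eef_pos'][:2]
m=(Z>zt-.006)&(Z<zt+.006)&(np.hypot(X[...,0]-x,X[...,1]-y)<.09)&(p.max(-1)>90)
r=cv2.minAreaRect((X[m][:,:2]*1000).astype(np.float32)); print(m.sum(),r,np.median(Z[m]))
E
python3 m.py 500 -5 150 0; python3 - <<'E'
from h import *
shot('wrist','w7'); shot('side','s12')
E
```

```text
t 19.2 p [ 439.2 -345.5  149.9] tool axes [[-1.0, -0.0, 0.001], [-0.0, 1.0, 0.003], [-0.001, 0.003, -1.0]] q [ 0.31  0.55  0.43  1.88 -0.32  0.78  2.48] F [ 0.1  0.2 -1.7] 0.06539245238813908
shares [-0.813  4.539  0.013]
rot shares [0.006 0.002 0.001]
```

View pics/w7.png

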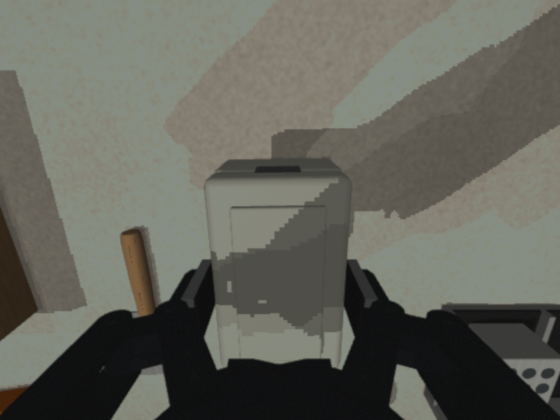

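The box hangs square in the grip. Now its offset from the TCP.

```bash
python3 - <<'E'
from h import *
for n in('w7','s12'):
    D=np.load(f'pics/{n}.npz',allow_pickle=True);X=cloud(D['d'],tuple(D['C']));Z=X[...,2];x,y=.4392,-.3455
    m=(np.hypot(X[...,0]-x,X[...,1]-y)<.075)&(D['p'].min(-1)>60)&(Z>.13)&(Z<.18); P=X[m]
    print(n,m.sum(),np.percentile(P,[.5,50,99.5],axis=0).round(4).tolist())
    r=cv2.minAreaRect((P[:,:2]*1000).astype(np.float32)); print(r)
    q=P[(P[:,0]<.46)]; A=np.c_[q[:,:2],np.ones(len(q))]
    for _ in range(5):
        c=np.linalg.lstsq(A,q[:,2],rcond=None)[0]; e=abs(q[:,2]-A@c); k=e<.003; q=q[k];A=A[k]
    print('slope',np.degrees(c[:2]),q[:,2].mean(),len(q))
E
```

```text
w7 25359 [[0.3827, -0.3775, 0.1317], [0.4212, -0.3447, 0.1558], [0.4825, -0.3125, 0.1581]]
((434.75830078125, -344.83319091796875), (93.02482604980469, 106.02268981933594), 88.80694580078125)
slope [4.06318899 0.10608196] 0.1547817125191431 15679
s12 1684 [[0.3833, -0.3816, 0.1302], [0.4132, -0.3613, 0.1525], [0.4904, -0.3081, 0.1683]]
((436.9897766113281, -347.5050964355469), (107.38615417480469, 84.17414855957031), 1.6489996910095215)
slope [5.16611602 7.05507596] 0.15362592642088044 514
```

```bash
python3 - <<'E'
from h import *
D=np.load('pics/w7.npz',allow_pickle=True);X=cloud(D['d'],tuple(D['C']));Z=X[...,2]
m=(X[...,0]>.402)&(X[...,0]<.455)&(abs(X[...,1]+.345)<.018)&(Z>.14)&(Z<.17)
P=X[m];c=np.linalg.lstsq(np.c_[P[:,:2],np.ones(len(P))],P[:,2],rcond=None)[0];print(len(P),np.degrees(c[:2]),P.mean(0))
xs=X[...,0];m=(abs(X[...,1]+.345)<.02)&(Z>.145)&(Z<.17)&(xs>.36)&(xs<.44);print(np.percentile(xs[m],[0,.5,2]))
E
```

```text
7789 [-0.14721749  0.20598019] [ 0.42678711 -0.34500648  0.15669846]
[0.38251109 0.38286762 0.3833026 ]
```

>>> step_arm:
  plan:
    - [-0.24,0.45,-0.02,0,0,0]
    - [-0.24,0.45,-0.02,0,0,0]
    - [-0.24,0.45,-0.02,0,0,0]
    - [-0.24,0.45,-0.02,0,0,0]
    - [-0.24,0.45,-0.02,0,0,0]
    - [-0.24,0.45,-0.02,0,0,0]
    - [-0.24,0.45,-0.02,0,0,0]
    - [-0.24,0.45,-0.02,0,0,0]
    - [-0.24,0.45,-0.02,0,0,0]
    - [-0.24,0.45,-0.02,0,0,0]
    - [0,0,0,0,0,0]

```text
time_s: 20.22
eef_pos: [0.6226, 0.0019, 0.1654]
eef_rot: [-0.006, 1.0, 0.004, 0.002]
contact_force: [0.0, 1.8, -2.3]
grip_width: 0.0655
finger_force: 39.8
```

```bash
python3 m.py 621 -6 73 0
```

```text
t 20.2167 p [622.6   1.9 165.4] tool axes [[-1.0, -0.012, 0.003], [-0.012, 1.0, 0.008], [-0.003, 0.008, -1.0]] q [-0.35  0.62  0.46  1.7  -0.35  0.9   1.84] F [ 0.   1.8 -2.3] 0.06549142314123536
shares [ 0.026 -0.115  1.231]
rot shares [0.015 0.006 0.023]
```

>>> step_arm:
  plan:
    - [0.02,-0.11,0,0.015,0.005,0.02]
    - [0,0,0.4,0,0,0]
    - [0,0,0.4,0,0,0]
    - [0,0,0.3,0,0,0]
    - [0,0,0,0,0,0]
    - [0,0,0,0,0,0]

```text
time_s: 20.72
eef_pos: [0.6167, -0.0181, 0.083]
eef_rot: [0.006, 1.0, -0.003, -0.002]
contact_force: [0.7, -0.4, -1.3]
grip_width: 0.0651
finger_force: 40.0
```

```bash
python3 m.py 621 -6 70.5 0
```

```text
t 20.7167 p [616.7 -18.1  83. ] tool axes [[-1.0, 0.011, -0.004], [0.011, 1.0, -0.005], [0.004, -0.006, -1.0]] q [-0.3   0.72  0.42  1.78 -0.4   0.73  1.89] F [ 0.7 -0.4 -1.3] 0.0650530463561401
shares [-0.056  0.163  0.165]
rot shares [-0.01  -0.007 -0.022]
```

>>> step_arm:
  plan:
    - [-0.05,0.15,0,-0.005,-0.005,-0.02]
    - [0,0,0,0,0,0]
    - [0,0,0,0,0,0]
    - [0,0,0,0,0,0]
    - [0,0,0,0,0,0]

```text
time_s: 21.13
eef_pos: [0.6218, -0.0056, 0.0841]
eef_rot: [0.0, 1.0, -0.001, 0.001]
contact_force: [0.4, -0.8, -2.1]
grip_width: 0.0653
finger_force: 40.0
```

```bash
python3 m.py 621 -6 70.5 0
```

```text
t 21.1333 p [621.8  -5.6  84.1] tool axes [[-1.0, 0.0, 0.002], [0.0, 1.0, -0.002], [-0.002, -0.002, -1.0]] q [-0.32  0.72  0.41  1.77 -0.4   0.73  1.88] F [ 0.4 -0.8 -2.1] 0.06527823307065307
shares [ 0.011 -0.004  0.182]
rot shares [-0.004  0.005 -0.   ]
```

Aligned. Lower to the floor.

>>> step_arm:
  plan:
    - [0,0,0.06,0,0,0]
    - [0,0,0.06,0,0,0]
    - [0,0,0.03,0,0,0]
    - [0,0,0.03,0,0,0]
    - [0,0,0,0,0,0]
    - [0,0,0,0,0,0]

```text
time_s: 21.63
eef_pos: [0.6211, -0.0057, 0.0701]
eef_rot: [0.0, 1.0, -0.001, 0.0]
contact_force: [-3.1, 0.5, 6.7]
grip_width: 0.0651
finger_force: 41.1
```

>>> step_arm:
  plan:
    - [-0.02,0,0,0,0,0]
    - [-0.02,0,0,0,0,0]
    - [-0.02,0,0,0,0,0]
    - [0,0,0,0,0,0]
    - [0,0,0,0,0,0]

```text
time_s: 22.05
eef_pos: [0.6248, -0.0061, 0.0702]
eef_rot: [0.0, 1.0, -0.001, -0.0]
contact_force: [-6.1, -1.1, 10.2]
grip_width: 0.0649
finger_force: 41.3
```

>>> step_arm:
  plan:
    - [-0.02,0,-0.02,0,0,0]
    - [-0.02,0,0,0,0,0]
    - [-0.02,0,0,0,0,0]
    - [0,0,0,0,0,0]
    - [0,0,0,0,0,0]

```text
time_s: 22.47
eef_pos: [0.6307, -0.0056, 0.0711]
eef_rot: [0.0, 1.0, -0.001, 0.001]
contact_force: [-0.7, -0.0, -1.5]
grip_width: 0.0651
finger_force: 40.0
```

>>> step_arm:
  plan:
    - [-0.02,0,0,0,0,0]
    - [-0.02,0,0,0,0,0]
    - [0,0,0,0,0,0]
    - [0,0,0,0,0,0]

```text
time_s: 22.8
eef_pos: [0.6318, -0.0056, 0.0709]
eef_rot: [0.0, 1.0, -0.001, -0.001]
contact_force: [-5.6, 0.1, 1.4]
grip_width: 0.0654
finger_force: 40.4
```

>>> step_arm:
  plan:
    - [-0.02,0,0,0,0,0]
    - [-0.02,0,0,0,0,0]
    - [0,0,0,0,0,0]
    - [0,0,0,0,0,0]

```text
time_s: 23.13
eef_pos: [0.632, -0.0056, 0.0706]
eef_rot: [0.001, 1.0, -0.0, -0.004]
contact_force: [-15.5, 0.9, 9.1]
grip_width: 0.0651
finger_force: 41.0
```

The box met the stop at TCP x = 0.632. I'll ease off, release and rise.

>>> step_arm:
  plan:
    - [0.04,0,-0.03,0,0,0]
    - [0,0,0,0,0,0]

```text
time_s: 23.3
eef_pos: [0.632, -0.0056, 0.0735]
eef_rot: [0.0, 1.0, -0.001, -0.001]
contact_force: [-6.5, -0.5, 0.8]
grip_width: 0.0653
finger_force: 40.2
```

>>> step_arm:
  plan:
    - [0,0,0,0,0,0]
    - [0,0,0,0,0,0]
    - [0,0,0,0,0,0]
    - [0,0,0,0,0,0]
    - [0,0,-0.2,0,0,0]
    - [0,0,-0.4,0,0,0]
    - [0,0,-0.5,0,0,0]
    - [0,0,-0.5,0,0,0]
    - [0.5,0,-0.5,0,0,0]
    - [0.5,0,-0.4,0,0,0]
    - [0.5,0,0,0,0,0]
    - [0.5,0,0,0,0,0]
    - [0,0,0,0,0,0]
    - [0,0,0,0,0,0]
    - [0,0,0,0,0,0]
  hand: 1

```text
time_s: 24.55
eef_pos: [0.4973, -0.0049, 0.2495]
eef_rot: [-0.0, 1.0, -0.001, 0.002]
contact_force: [1.4, -0.1, 0.1]
grip_width: 0.0853
finger_force: 0.0
```

```bash
python3 - <<'E'
from h import *
s=env.state();print(s['eef_pos'],s['contact_force'])
shot('wrist','w8'); shot('scene','c2')
for n in('w8','c2'):
    D=np.load(f'pics/{n}.npz',allow_pickle=True);X=cloud(D['d'],tuple(D['C']));Z=X[...,2];g=D['p'].max(-1)>70
    for nm,yc,lo,hi in(('block',-.108,.055,.068),('box',-.006,.066,.082),('rack',.096,.055,.070)):
        m=g&(Z>lo)&(Z<hi)&(X[...,0]>.56)&(X[...,0]<.686)&(abs(X[...,1]-yc)<.046); P=X[m]
        if len(P)<50: continue
        r=cv2.minAreaRect((P[:,:2]*1000).astype(np.float32)); A=np.c_[P[:,:2],np.ones(len(P))]
        for _ in range(4):
            c=np.linalg.lstsq(A,P[:,2],rcond=None)[0]; e=abs(P[:,2]-A@c); k=e<.002; P=P[k];A=A[k]
        print(n,nm,len(P),np.round(r[0],1),np.round(r[1],1),round(r[2],1),'slope',np.degrees(c[:2]).round(1),P[:,2].mean().round(4))
E
```

```text
[ 0.49727324 -0.00491751  0.24949   ] [ 1.39395466 -0.05728737  0.11682044]
w8 block 1902 [ 628.2 -106.3] [109.4  59.6] 0.1 slope [-0.  -0.2] 0.0615
w8 box 1468 [628.   -4.7] [107.9  65.8] 0.1 slope [ 2.6 -0. ] 0.0747
w8 rack 1992 [621.7  90.9] [ 62.1 112.7] 88.8 slope [-0.   0.2] 0.0638
c2 block 626 [ 628.9 -108.6] [112.   64.1] 0.2 slope [-0.4  0.4] 0.0614
c2 box 449 [629.2  -8. ] [109.  68.] 1.5 slope [-0.5  1.7] 0.0741
c2 rack 442 [622.3  89.2] [ 66.7 115.7] 89.9 slope [-0.3  1.2] 0.0631
```

View pics/w8.png

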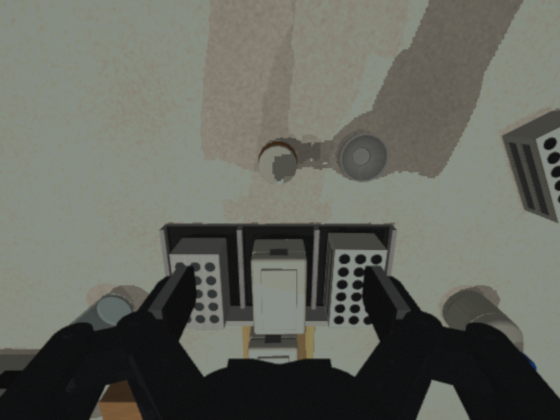

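```bash
python3 - <<'E'
from h import *
for n in('w8','c2'):
    D=np.load(f'pics/{n}.npz',allow_pickle=True);X=cloud(D['d'],tuple(D['C']));Z=X[...,2]
    m=(abs(X[...,0]-.628)<.036)&(abs(X[...,1]+.006)<.016)&(Z>.068)&(Z<.085);P=X[m]
    c=np.linalg.lstsq(np.c_[P[:,:2],np.ones(len(P))],P[:,2],rcond=None)[0];print(n,len(P),np.degrees(c[:2]),P.mean(0))
E
```

```text
w8 1349 [-0.01105172  0.078191  ] [ 0.62693244 -0.00604562  0.07664796]
c2 337 [0.43010235 0.73941003] [ 0.62832898 -0.00595523  0.07635895]
```

The block and box are flat, square and against the stop, so I'll hand in.

```bash
python3 -c "
from cell import env
print(env.sign_off())"
```

```text
the job is handed in; nothing more can be done
None
```

The job is handed in, with no verdict returned: the final images show the block lying wells up in the right bay and the tip box upright in the middle bay, both flat, square and against the stop, and the rack still in the left bay.

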